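# Edge the spoon rest out of its caddy and set it on the riser

## Task

The long ceramic spoon rest lies sunk between the rails of its dark steel caddy, pinched by a spring clip, where its sides cannot be gripped: press on it with a fingertip, just hard enough to beat the spring clip, and edge it out over the caddy's open end, keeping it flat, until enough overhangs to pinch. Then pinch it, lift it clear and lay it down gently on the small wooden riser, flat, centred and lengthwise along it, and let go. The ceramic is brittle, so never bear down hard on it, do not let it fall to the table, and leave the other things where they are.

Things in the scene. Friction and masses are not known exactly. Their poses are not given: they have to be found in the camera images.
- spoon_rest: white ceramic slab, thin blue outline on its flat top, 160 mm long (x), 64 wide (y), 8 thick, 0.16 kg. Origin: centre of its underside; z up. It starts in the caddy, its x along the caddy's x. A fingertip pressing on it with under 10 to 15 N slips; with 18 to 22 N it drags it along. Damaged if pressed onto deck or riser with over 30 N.
- caddy: fixed caddy: dark steel deck 180 mm long (x), 92 wide (y), upper face at z = 62, on wooden sides let 0 to 10 into the table top, so its height varies. Origin: centre of its underside. Two side rails, top at z = 71, leave a channel 68 wide, open at the end x = -90, which faces roughly the robot. The spoon rest starts wholly on the deck, its top 1 below the rails' top.
- deck: the caddy's fixed dark steel deck plate, 180 mm long (x), 92 wide (y); origin: centre of its upper face, on which the spoon rest slides; axes as the caddy's
- caddy_mouth (a point): middle of the deck's edge at the caddy's open end, on the upper face (caddy x = -90, z = 62 mm); free space before and below it
- clip_jaw (a point): fixed point where the rubber-faced jaw of a spring clip (28 mm long, set in a gap of the +y rail) touches the side of the spoon rest at the start (caddy x = -17, y = 30, z = 67 mm). It pushes with about 5.5 N towards -y, so the rest lies against the -y rail; it moves 3 mm further in when the rest is gone
- caddy_stop (a point): middle of the stop that closes the channel's other end: its inner face, at deck height (caddy x = 82, z = 62 mm); the stop's top is at z = 71. The spoon rest starts 2 to 6 mm from it
- riser: fixed small wooden riser (a little bench) 74 mm long (x), 54 wide (y), 45 high, its feet let 0 to 10 into the table top. Origin: centre of its underside; flat top at z = 45. The spoon rest is to lie along its x, either way round, projecting at both ends. One of caddy and riser stands left, the other right of the middle, either way.
- pepper_mill: bystander, to be left alone: turned dark wooden pepper mill, 110 mm tall, 48 mm across. Origin: at its underside
- salt_jar: bystander, to be left alone: squat glass jar with steel lid, 56 mm across, 75 mm tall. Origin: at its underside
- oil_bottle: bystander, to be left alone: green glass bottle, 60 mm across, 190 mm tall. Origin: at its underside
- sauce_bowl: bystander, to be left alone: white ceramic bowl, 110 mm across, 45 mm tall. Origin: at its underside
- mug: bystander, to be left alone: steel mug with a handle, 76 mm across, 85 mm tall. Origin: at its underside
- spatula: bystander, to be left alone: stainless spatula lying on the table, 280 mm long. Origin: about its middle, at the underside
- grill_brush: bystander, to be left alone: black plastic grill brush lying on the table, 220 mm long. Origin: about its middle, at the underside
There are look-alikes about, which are no part of the job. What is meant by the spoon_rest is not green, orange or yellow, and is the larger of those in its own colour.

How it is judged:
By the outcome, as a careful person would: the job done as asked, in the order asked, and still so for the second after the job is handed in, with the robot touching nothing.
It also fails if it takes over 64 s, if anything falls off the work surface, if the arm or the gripper's body presses on something with over 40 N, if the wrist force passes 120 N, or if a joint passes its speed limit or range.

## Robot

A 6-joint arm with a two-finger parallel gripper is mounted at the origin on the work surface. World frame = base frame: x ahead of the robot, y to its left, z up, the work surface at z = 0. Lengths are in mm, angles in degrees, forces in N, time in s.
With the tool pointing down it reaches from about 300 to 850 mm from the base axis. Payload 4.2 kg.
Tool frame: the origin (TCP) lies at the very end of the fingers, on their centre line; the grasp point (between the pads) lies 19 mm behind it; z points along the fingers, y is the direction in which the jaws open and shut (so a half turn about z gives the same grasp; the last joint's range is limited). The gripper opens to 91 mm and grips with 3 to 60 N. Pads are 32 mm wide; open, the fingers measure 118 mm over their backs; the gripper's body (76 mm by 178 mm) begins 60 mm behind the grasp point.
Start: joints at [-70.474, 18.312, 89.639, -0, 72.044, -1.146], TCP at [202.992, -537.994, 213.976] pointing down, gripper open.
Joint ranges: [-177.97, 177.97], [-48.28, 115.42], [12.27, 149.76], [-77.06, 257.06], [2.81, 150.46], [-146.56, 146.56]. Speed limits (degrees/s): [147.25, 147.25, 180, 180, 180, 180].

## Interface

Orientations are given as [roll, pitch, yaw] about the fixed x, y, z axes, in that order (R = Rz(yaw) Ry(pitch) Rx(roll)).
In Python, from workcell import * gives the robot as it stands. The module is installed in compiled form; this text tells all that it offers.
- The arm moves only by the tool servo_tool, never from a script. Its argument "plan" is a list that holds one entry, the list of rows, each a list of 7 numbers: the shift along the tool's x, y, z in mm, then the turn, a rotation vector about the tool's x, y, z in rad, then the opening, from 0 (shut) to 1 (fully open). A call has 1 to 20 rows; each row is the pose to reach, as a shift and turn from the pose commanded when the call began, along the tool's axes at that moment; what a row does not reach only later rows make up. A row lasts 1/10 s, in which the tool goes at most 50 mm and 8.59 degrees, less where a joint would pass 70% of its speed; a pose out of reach is approached as far as the arm can. A call with a gripper value outside its range is refused whole. The fingers move at their own pace and stop on an object; "squeeze" is the grip in N (left out, the last holds). Time passes only in rows, so rows that repeat a pose let the fingers close. It gives the time, the measured TCP pose, the force and the opening at its end, in the units of the state.
- state(): the state, without advancing time (a new reading comes with each control period).
- grab_frame(name): name is "side" or "top" or "wrist"; returns a dict with "color" (480x640x3 uint8, red, green, blue), "range_z" (480x640 float32, mm along the optical axis (not along the pixel's ray), 0 where there is no reading), "fx", "fy", "cx", "cy" (pixels), "dist_coeffs" ([k1, k2, p1, p2, k3] as OpenCV has them; the pictures are not rectified), "rvec" (rotation vector, rad) and "tvec" (3), from world to camera coordinates, as OpenCV has them; the wrist camera has in their place "tool_from_camera" (4x4, takes a point from camera to tool coordinates, whose origin is the TCP and whose axes are the flange's). Camera axes: x right, y down, z forward; pixel columns grow to the right and rows downward; lengths in mm; the calibration is good to about 2 mm. A picture is of the moment at which its call begins: read the wrist's pose just before it.
- job_done(): hands the job in, once; it reports no verdict.
The state is a dict: "time_s": time; "qpos": joint angles; "qvel": joint speeds; "effort": joint torques, N m; "ee_pos": TCP position; "ee_rot": TCP orientation; "force": force on the tool from outside, world axes, zero at the start; "torque": the same for the moment, N m; "gripper_width": finger opening in mm.
Only numpy, scipy, OpenCV 4.12 (cv2) and the standard library are available. Lean on these libraries where they do the work, as an engineer would, in place of code of your own. Each camera call takes 0.05 s, during which the arm holds its last target.

## Working session

There is one attempt and no reset: what is moved stays moved. The work goes in short steps, Python scripts to look and compute and a tool call to move; the robot and the scene stay as the last step left them, time stands still between calls to the robot, and variables do not carry over. Pictures are saved under pics/ and viewed, and the job is handed in when it is done.

Besides the shell and the picture viewer there is one more tool, called after "Request:" by a JSON object that holds its "fn" and its "kwargs", one argument or row to a line. servo_tool: Moves the arm, as the interface text tells. Its arguments: {"type":"object","properties":{"plan":{"type":"array"},"squeeze":{"type":"number"}},"required":["plan"]}

```bash
mkdir -p pics; cat > h.py <<'E'
from workcell import *
import numpy as np, cv2, pickle
def save(n):
    s=state(); f=grab_frame(n); f['state']=s
    pickle.dump(f,open(f'{n}.pkl','wb')); return f
def load(n): return pickle.load(open(f'{n}.pkl','rb'))
def K(f): return np.array([[f['fx'],0,f['cx']],[0,f['fy'],f['cy']],[0,0,1.]])
def ray(f,uv):
    uv=np.array(uv,float).reshape(-1,1,2)
    p=cv2.undistortPoints(uv,K(f),np.array(f['dist_coeffs'],float)).reshape(-1,2)
    d=np.c_[p,np.ones(len(p))]
    if 'rvec' in f:
        R=cv2.Rodrigues(np.array(f['rvec'],float))[0]; t=np.array(f['tvec'],float).ravel()
        return -R.T@t, d@R
    T=np.array(f['tool_from_camera']); W=toolT(f['state'])@T
    return W[:3,3], d@W[:3,:3].T
def toolT(s):
    from scipy.spatial.transform import Rotation as Ro
    T=np.eye(4);T[:3,:3]=Ro.from_euler('xyz',s['ee_rot'],degrees=True).as_matrix();T[:3,3]=s['ee_pos'];return T
def onplane(f,uv,z):
    o,d=ray(f,uv); return o+d*((z-o[2])/d[:,2])[:,None]
def depthpt(f,uv):
    o,d=ray(f,uv); return o+d*np.array([f['range_z'][int(round(v)),int(round(u))] for u,v in np.array(uv).reshape(-1,2)])[:,None]
E
python3 - <<'E'
from h import *
for n in ['top','side','wrist']:
    f=save(n); cv2.imwrite(f'pics/{n}0.png',f['color'][:,:,::-1])
    print(n,f['fx'],f['cx'],f['cy'],f['dist_coeffs'])
    if 'rvec' in f: print(ray(f,[[320,240]]))
print(state())
E
```

```text
top 559.155829504876 327.1423334856475 245.62679323935365 [-0.13034697  0.          0.          0.          0.        ]
(array([ 375.21417161,   32.62073988, 1301.63319493]), array([[ 0.15893085,  0.00603467, -0.98740519]]))
side 607.2538786129912 316.5677780397144 228.75387914407338 [-0.07055949  0.          0.          0.          0.        ]
(array([-248.83278338,  817.85079538, 1103.04148463]), array([[ 0.51435198, -0.51999091, -0.68222169]]))
wrist 416.6062020445755 319.1439154717786 241.27461526996328 [-0.08264165  0.          0.          0.          0.        ]
{'time_s': 0.15, 'qpos': array([-7.04745158e+01,  1.83426056e+01,  8.96885854e+01, -3.14669119e-04,
        7.20424484e+01, -1.14446414e+00]), 'qvel': array([-0.00519197, -0.09331362, -0.24282778, -0.04390268,  0.03648736,
        0.00237866]), 'effort': array([ 2.41907182e-04, -4.12773907e+01, -2.32154614e+01,  7.27420673e-02,
        4.33564628e-02, -9.04231092e-05]), 'ee_pos': array([ 202.85898973, -537.64478022,  213.33159434]), 'ee_rot': array([-1.79926369e+02, -1.17166914e-03,  2.06700448e+01]), 'force': array([ 0.47334243,  0.08927941, -0.75961728]), 'torque': array([ 0.01536862, -0.00222126, -0.00288884]), 'gripper_width': 91.32346092226624}
```

View pics/top0.png

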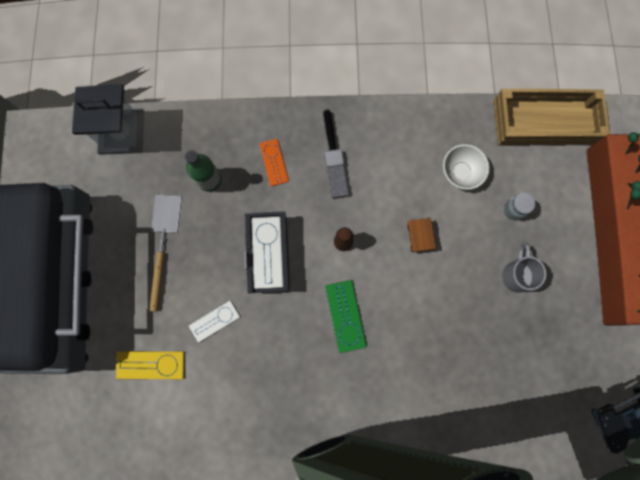

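View pics/side0.png

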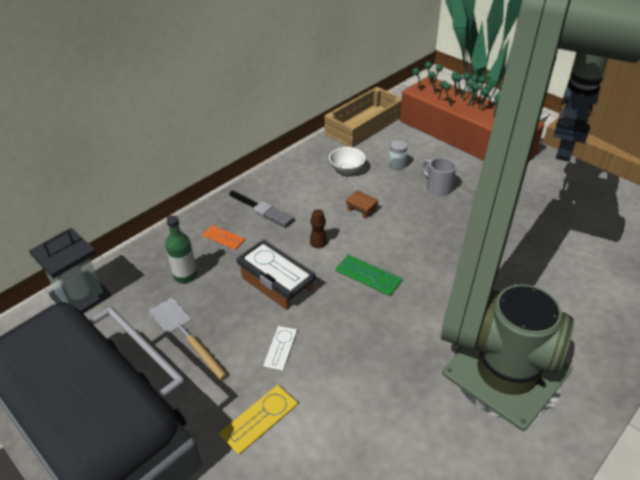

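In the top view, up is +x and left is +y. There are two white candidates: the slab in the dark caddy at top (267,252) and a smaller loose one at (214,321). The one in the caddy is larger and sits between rails, so it fits the description. The riser is at (422,235). Next I'll enlarge and measure.

```bash
python3 - <<'E'
from h import *
f=load('top'); im=f['color'][:,:,::-1]
a=cv2.resize(im[200:305,230:305],None,fx=5,fy=5,interpolation=cv2.INTER_CUBIC)
b=cv2.resize(im[205:265,395:450],None,fx=7,fy=7,interpolation=cv2.INTER_CUBIC)
c=np.zeros((530,770,3),np.uint8); c[:a.shape[0],:a.shape[1]]=a; c[:b.shape[0],380:380+b.shape[1]]=b
cv2.imwrite('pics/crop1.png',c)
hsv=cv2.cvtColor(f['color'],cv2.COLOR_RGB2HSV)
def comp(mask,c):
    n,l,s,_=cv2.connectedComponentsWithStats(mask.astype(np.uint8)); 
    m=(l==l[c[1],c[0]]).astype(np.uint8); cs,_=cv2.findContours(m,0,2); return m,max(cs,key=cv2.contourArea)
V=hsv[...,2];S=hsv[...,1]
for nm,c in (('big',(278,240)),('small',(200,327))):
    m,ct=comp((V>180)&(S<40),c); r=cv2.minAreaRect(ct); print(nm,r,cv2.contourArea(ct))
    zs=[depthpt(f,[[u,v]])[0,2] for v,u in zip(*np.nonzero(cv2.erode(m,np.ones((5,5)))))]
    z=np.median(zs);print('z',z,np.std(zs))
    P=onplane(f,cv2.boxPoints(r),z); print(P.round(1)); print(np.linalg.norm(P-np.roll(P,1,0),axis=1), P.mean(0))
print('riser',hsv[235,422])
m,ct=comp((S>110)&(hsv[...,0]<20)&(V>60),(422,230)); m=cv2.erode(m,np.ones((5,5)))
ys,xs=np.nonzero(m); P=np.array([depthpt(f,[[u,v]])[0] for u,v in zip(xs,ys)]); print(np.percentile(P[:,2],[5,25,50,75,95]))
print(cv2.minAreaRect(ct))
# table height and rail heights
print('table',[depthpt(f,[[u,v]])[0].round(1) for u,v in((310,200),(310,300),(390,280),(400,180))])
print('rails',[depthpt(f,[[u,v]])[0].round(1) for u,v in((249,230),(249,280),(286,240),(286,270),(266,215),(266,291))])
E
```

```text
big ((266.5566101074219, 252.3018798828125), (68.76112365722656, 26.88764190673828), 87.51044464111328) 1741.5
z 60.91451206016916 114.45101645078343
[[628.4 193.8  60.9]
 [629.3 132.8  60.9]
 [473.6 128.4  60.9]
 [472.5 188.4  60.9]]
[155.97736009  61.02522929 155.81445367  59.92049694] [550.93130817 160.86474302  60.91451206]
small ((213.4402618408203, 321.0514221191406), (18.529287338256836, 48.07249069213867), 58.78159713745117) 826.0
z 4.755245549723895 83.49646063523642
[[391.3 351.7   4.8]
 [447.  255.1   4.8]
 [409.9 232.9   4.8]
 [354.5 329.2   4.8]]
[ 43.1974502  111.5445867   43.24111869 111.09206077] [400.68625491 292.22252915   4.75524555]
riser [ 13 170 123]
[32.70351683 34.9419903  36.79892937 38.58895571 41.36330371]
((421.26043701171875, 234.73590087890625), (31.893199920654297, 24.228940963745117), 81.46923065185547)
table [array([682.4,  62. ,  -1.6]), array([444.4,  67.5,  -2.5]), array([ 485.6, -120.5,    0.9]), array([ 726.1, -155.7,   -1.1])]
rails [array([602.1, 199.9,  61.2]), array([488.4, 200. ,  66.4]), array([577.3, 116.8,  59.1]), array([509.1, 117.7,  62.3]), array([636.5, 161.5,  56.9]), array([463.9, 163.8,  54.5])]
```

View pics/crop1.png

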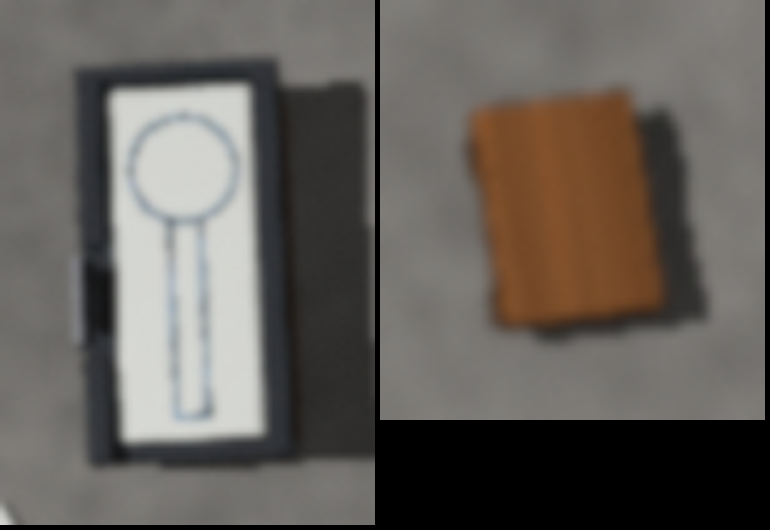

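The enlarged crop confirms it: the 160x64 slab is in the caddy, with the clip on the left (+y) and the open end at the bottom, facing the robot. The loose white one is only about 111x43. Now I'll locate the mill and plan a wrist look.

```bash
python3 - <<'E'
from h import *
f=load('top')
for nm,uv,z in (('mill',(344,238),80),('riser',(422,235),37),('bottle',(195,158),190),('salt',(522,203),70),('mug',(528,272),80),('bowl',(466,167),40),('green',(345,316),5),('brush',(337,175),20)):
    print(nm,onplane(f,[uv],z).round(0),depthpt(f,[uv]).round(0))
side=load('side')
print('side mill',onplane(side,[(318,212)],110),onplane(side,[(318,243)],5))
w=load('wrist'); np.set_printoptions(suppress=True,precision=4); print(w['tool_from_camera'])
print(onplane(w,[(320,240)],0))
E
```

```text
mill [[575. -13.  80.]] [[570. -12. 108.]]
riser [[ 584. -195.   37.]] [[ 584. -194.   40.]]
bottle [[734. 295. 190.]] [[734. 295. 190.]]
salt [[ 647. -425.   70.]] [[ 646. -424.   74.]]
mug [[ 487. -423.   80.]] [[ 494. -451.    5.]]
bowl [[ 743. -308.   40.]] [[ 754. -318.    5.]]
green [[405. -13.   5.]] [[405. -12.  10.]]
brush [[736.  -4.  20.]] [[738.  -4.  14.]]
side mill [[575.61450264  -9.97200208 110.        ]] [[574.78249815  -7.12723518   5.        ]]
[[  -0.0005   -0.967    -0.2547   72.0464]
 [   1.       -0.0001   -0.0016    0.307 ]
 [   0.0015   -0.2547    0.967  -171.1246]
 [   0.        0.        0.        1.    ]]
[[ 176.786  -547.5467    0.    ]]
```

View pics/wrist0.png

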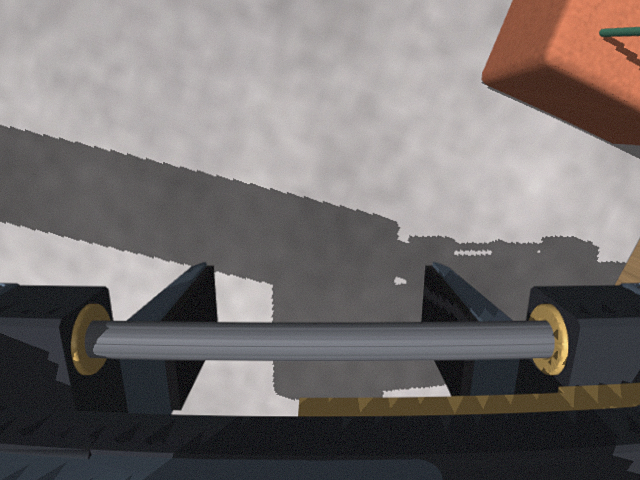

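Request:
{"fn": "servo_tool", "kwargs": {
  "plan": [
    [[20, -10, -15, 0, 0, 0.02, 0], [60, -29, -40, 0, 0, 0.06, 0], [102, -49, -60, 0, 0, 0.1, 0], [145, -70, -75, 0, 0, 0.14, 0], [188, -90, -86, 0, 0, 0.18, 0], [231, -111, -86, 0, 0, 0.22, 0], [274, -132, -86, 0, 0, 0.26, 0], [317, -153, -86, 0, 0, 0.29, 0], [360, -173, -86, 0, 0, 0.31, 0], [395, -190, -86, 0, 0, 0.326, 0], [417, -201, -86, 0, 0, 0.326, 0], [427, -205, -86, 0, 0, 0.326, 0], [427, -205, -86, 0, 0, 0.326, 0], [427, -205, -86, 0, 0, 0.326, 0], [427, -205, -86, 0, 0, 0.326, 0]]
  ]
}}

```text
time_s: 1.65
ee_pos: [529.2, -196.5, 300.0]
ee_rot: [180.0, 0.0, 1.9]
force: [-0.6, -0.2, -0.3]
gripper_width: 0.2
```

```bash
python3 - <<'E'
from h import *
f=save('wrist'); import shutil; shutil.copy('wrist.pkl','wriser.pkl'); cv2.imwrite('pics/w1.png',f['color'][:,:,::-1]); print(state())
E
```

```text
{'time_s': 1.7, 'qpos': array([-2.15216140e+01,  1.50513661e+01,  8.19753597e+01, -2.50495629e-02,
        8.29687497e+01,  6.65889539e+01]), 'qvel': array([ 0.0296577 , -0.07077199, -0.19613577,  0.15950757, -0.14152176,
       -0.03939905]), 'effort': array([ 2.35924786e-01, -3.93384576e+01, -2.46001178e+01,  7.22155930e-02,
       -5.90650225e-02, -2.78770814e-03]), 'ee_pos': array([ 529.30172923, -196.52286638,  300.11209027]), 'ee_rot': array([1.79975388e+02, 5.72657438e-03, 1.89249625e+00]), 'force': array([-0.23424392,  0.19071073, -0.25903804]), 'torque': array([0.07913872, 0.08121054, 0.01528426]), 'gripper_width': 0.3248957281589702}
```

View pics/w1.png

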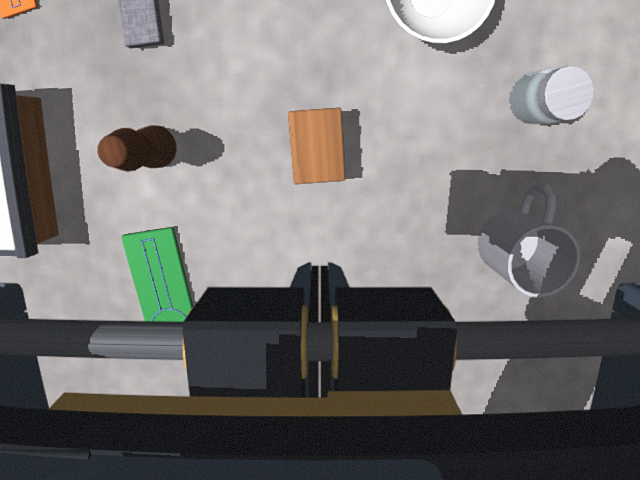

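The riser top shows at wrist (290-345,108-184), the mill at (135,148). I'll measure the riser and move on to look at the caddy.

Request:
{"fn": "servo_tool", "kwargs": {
  "plan": [
    [[-4, -20, 0, 0, 0, 0, 0], [-8, -60, 0, 0, 0, 0, 0], [-14, -105, 0, 0, 0, 0, 0], [-20, -150, 0, 0, 0, 0, 0], [-26, -195, 0, 0, 0, 0, 0], [-32, -240, 0, 0, 0, 0, 0], [-38, -285, 0, 0, 0, 0, 0], [-43, -325, 0, 0, 0, 0, 0], [-46, -350, 0, 0, 0, 0, 0], [-47, -358, 0, 0, 0, 0, 0], [-47, -358, 0, 0, 0, 0, 0], [-47, -358, 0, 0, 0, 0, 0], [-47, -358, 0, 0, 0, 0, 0]]
  ]
}}

```text
time_s: 3.0
ee_pos: [471.0, 159.3, 300.0]
ee_rot: [180.0, -0.0, 1.9]
force: [0.4, -0.6, 0.3]
gripper_width: 0.6
```

```bash
python3 - <<'E'
from h import *
f=save('wrist'); import shutil; shutil.copy('wrist.pkl','wcaddy.pkl'); cv2.imwrite('pics/w2.png',f['color'][:,:,::-1]); print(f['state']['ee_pos'],f['state']['ee_rot'])
f=load('wriser'); hsv=cv2.cvtColor(f['color'],cv2.COLOR_RGB2HSV); print(hsv[145,316])
m=((hsv[...,0]<20)&(hsv[...,1]>100)&(hsv[...,2]>120)).astype(np.uint8)
n,l,s,_=cv2.connectedComponentsWithStats(m); m=(l==l[145,316]).astype(np.uint8)
ct=max(cv2.findContours(m,0,2)[0],key=cv2.contourArea); r=cv2.minAreaRect(ct); print(r)
ys,xs=np.nonzero(cv2.erode(m,np.ones((7,7)))); P=depthpt(f,np.c_[xs,ys]); z=np.median(P[:,2]); print('z',np.percentile(P[:,2],[5,25,50,75,95]))
for zz in (z,35,40,45):
  B=onplane(f,cv2.boxPoints(r)+0,zz); e=B-np.roll(B,1,0); print(zz,B.round(1).tolist(),np.linalg.norm(e,axis=1),B.mean(0),np.degrees(np.arctan2(e[:,1],e[:,0])))
E
```

```text
[470.99072728 159.27869181 299.95988492] [ 1.79964887e+02 -8.31411386e-03  1.87828300e+00]
[ 13 137 194]
((316.2710266113281, 145.4295654296875), (72.58619689941406, 52.3583869934082), 86.05481719970703)
z [36.47711703 37.34038923 37.91002484 38.46593586 39.31027568]
37.910024840277 [[620.8, -161.6, 37.9], [625.9, -213.7, 37.9], [553.7, -222.1, 37.9], [548.2, -168.0, 37.9]] [72.86379654 52.39075716 72.71145993 54.37107581] [ 587.15933564 -191.33558167   37.91002484] [   5.01864797  -84.34093502 -173.42235203   95.82464701]
35 [[620.9, -161.4, 35.0], [626.1, -213.9, 35.0], [553.4, -222.2, 35.0], [547.8, -167.8, 35.0]] [73.35323241 52.74267288 73.19987253 54.73629359] [ 587.06366215 -191.31582737   35.        ] [   5.01864797  -84.34093502 -173.42235203   95.82464701]
40 [[620.7, -161.7, 40.0], [625.8, -213.6, 40.0], [553.9, -221.9, 40.0], [548.5, -168.1, 40.0]] [72.51228449 52.13801185 72.36068279 54.10877698] [ 587.22804819 -191.34976918   40.        ] [   5.01864797  -84.34093502 -173.42235203   95.82464701]
45 [[620.5, -162.1, 45.0], [625.5, -213.4, 45.0], [554.5, -221.6, 45.0], [549.1, -168.4, 45.0]] [71.67133657 51.53335082 71.52149304 53.48126036] [ 587.39243423 -191.38371099   45.        ] [   5.01864797  -84.34093502 -173.42235203   95.82464701]
```

View pics/w2.png

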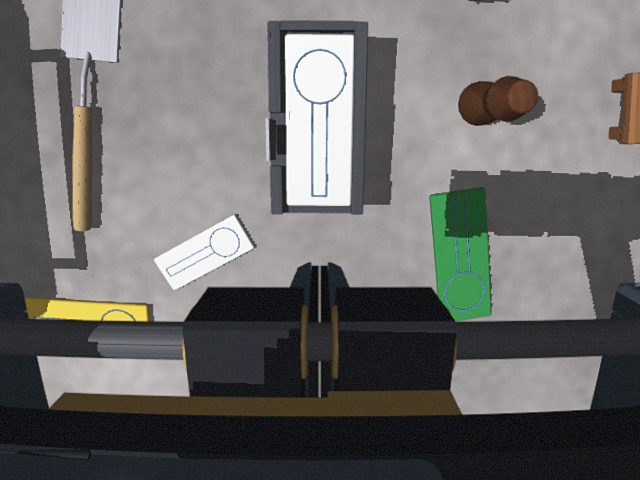

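The wrist view shows the rest at (284-354,33-207), the clip at (272,138), and the open mouth at row ~212.

```bash
python3 - <<'E'
from h import *
f=load('wcaddy'); hsv=cv2.cvtColor(f['color'],cv2.COLOR_RGB2HSV)
def meas(m,seed,fixz=None):
    n,l,s,_=cv2.connectedComponentsWithStats(m.astype(np.uint8)); m=(l==l[seed[1],seed[0]]).astype(np.uint8)
    ct=max(cv2.findContours(m,0,2)[0],key=cv2.contourArea); r=cv2.minAreaRect(ct); print(r)
    ys,xs=np.nonzero(cv2.erode(m,np.ones((5,5)))); P=depthpt(f,np.c_[xs,ys]); z=np.median(P[:,2]); print('z',np.percentile(P[:,2],[5,25,50,75,95]))
    B=onplane(f,cv2.boxPoints(r),z); e=B-np.roll(B,1,0); print(B.round(1).tolist(),np.linalg.norm(e,axis=1),B.mean(0),np.degrees(np.arctan2(e[:,1],e[:,0])))
    # plane fit tilt
    A=np.c_[P[:,:2]-P[:,:2].mean(0),np.ones(len(P))]; print('plane',np.linalg.lstsq(A,P[:,2],rcond=None)[0])
meas((hsv[...,2]>200)&(hsv[...,1]<40),(300,150))
print(hsv[100,360],hsv[100,380],hsv[100,274])
meas((hsv[...,2]<110)&(hsv[...,1]>20)&(hsv[...,2]>0),(361,100))
for u,v in((360,60),(360,190),(275,60),(276,190),(320,27),(320,211)): print(u,v,depthpt(f,[[u,v]]).round(1))
E
```

```text
((318.5, 119.5), (171.0, 67.0), 90.0)
z [60.87638057 61.6338902  62.1906225  62.76191527 63.54276513]
[[630.3, 196.0, 62.2], [632.3, 134.7, 62.2], [473.6, 127.0, 62.2], [471.4, 193.6, 62.2]] [158.92836148  61.31033027 158.89610883  66.55940809] [551.88677862 162.84358494  62.1906225 ] [   0.88731981  -88.16760784 -177.22004261   91.86025046]
plane [-2.75701349e-03 -4.62740125e-03  6.39868425e+01]
[117  31  91] [60  7 78] [116  21  96]
((317.5, 117.0), (192.0, 99.0), 90.0)
z [55.9448854  62.40023827 63.02611229 63.6235964  64.48430732]
[[641.1, 211.7, 63.0], [643.9, 121.7, 63.0], [466.2, 111.7, 63.0], [462.9, 210.4, 63.0]] [178.11902126  90.03397557 178.04450195  98.67545321] [553.52157378 163.85431764  63.02611229] [   0.41531693  -88.1821298  -176.80412684   91.86005202]
plane [-2.25104792e-02 -8.02923422e-03  6.61427691e+01]
360 60 [[609.6 126.4  63. ]]
360 190 [[488.9 120.   63. ]]
275 60 [[607.  204.7  63.9]]
276 190 [[486.2 202.5  63. ]]
320 27 [[637.1 164.2  63.1]]
320 211 [[465.2 158.6  55.5]]
```

Request:
{"fn": "servo_tool", "kwargs": {
  "plan": [
    [[15, 0, 20, 0, 0, 0, 0], [50, 0, 50, 0, 0, 0, 0], [85, 0, 85, 0, 0, 0, 0], [108, -1, 125, 0, 0, 0, 0], [113, -1, 165, 0, 0, 0, 0], [113, -1, 200, 0, 0, 0, 0], [113, -1, 220, 0, 0, 0, 0], [113, -1, 228, 0, 0, 0, 0], [113, -1, 230, 0, 0, 0, 0], [113, -1, 232, 0, 0, 0, 0], [113, -1, 232, 0, 0, 0, 0], [113, -1, 232, 0, 0, 0, 0]]
  ]
}}

```text
time_s: 4.25
ee_pos: [584.3, 165.8, 69.2]
ee_rot: [-180.0, -0.1, 2.0]
force: [0.6, -0.2, 0.3]
gripper_width: 0.7
```

Request:
{"fn": "servo_tool", "kwargs": {
  "plan": [
    [[0, 2, 1, 0, 0, 0, 0], [0, 2, 2, 0, 0, 0, 0], [0, 2, 3, 0, 0, 0, 0], [0, 2, 3.5, 0, 0, 0, 0], [0, 2, 4, 0, 0, 0, 0], [0, 2, 4, 0, 0, 0, 0]]
  ]
}}

```text
time_s: 4.85
ee_pos: [583.6, 163.6, 63.8]
ee_rot: [180.0, 0.0, 2.0]
force: [0.4, -0.5, -0.0]
gripper_width: 0.8
```

Request:
{"fn": "servo_tool", "kwargs": {
  "plan": [
    [[0, 0, 0.5, 0, 0, 0, 0], [0, 0, 1, 0, 0, 0, 0], [0, 0, 1.5, 0, 0, 0, 0], [0, 0, 1.5, 0, 0, 0, 0]]
  ]
}}

```text
time_s: 5.25
ee_pos: [583.6, 163.6, 62.3]
ee_rot: [180.0, 0.0, 2.0]
force: [-0.7, 0.0, -0.7]
gripper_width: 0.6
```

Request:
{"fn": "servo_tool", "kwargs": {
  "plan": [
    [[0, 0, 0.5, 0, 0, 0, 0], [0, 0, 0.5, 0, 0, 0, 0]]
  ]
}}

```text
time_s: 5.45
ee_pos: [583.7, 163.6, 62.1]
ee_rot: [180.0, -0.0, 2.0]
force: [-0.6, -0.2, 2.0]
gripper_width: 0.3
```

Contact at z ≈ 62.1, matching the camera's 62.2.

Request:
{"fn": "servo_tool", "kwargs": {
  "plan": [
    [[0, 0, 0.5, 0, 0, 0, 0], [0, 0, 0.5, 0, 0, 0, 0], [0, 0, 0.5, 0, 0, 0, 0]]
  ]
}}

```text
time_s: 5.75
ee_pos: [583.7, 163.7, 62.1]
ee_rot: [-180.0, -0.0, 2.0]
force: [-0.6, -0.2, 5.1]
gripper_width: 0.2
```

Request:
{"fn": "servo_tool", "kwargs": {
  "plan": [
    [[0, 0, 0.7, 0, 0, 0, 0], [0, 0, 1.4, 0, 0, 0, 0], [0, 0, 2.0, 0, 0, 0, 0], [0, 0, 2.0, 0, 0, 0, 0]]
  ]
}}

```text
time_s: 6.15
ee_pos: [583.8, 163.6, 62.1]
ee_rot: [-180.0, -0.1, 2.0]
force: [-5.4, -1.5, 15.6]
gripper_width: 0.5
```

Request:
{"fn": "servo_tool", "kwargs": {
  "plan": [
    [[-1, 0, 0.4, 0, 0, 0, 0], [-2, 0, 0.7, 0, 0, 0, 0], [-4, 0, 0.7, 0, 0, 0, 0], [-6, 0, 0.7, 0, 0, 0, 0]]
  ]
}}

```text
time_s: 6.55
ee_pos: [582.5, 163.9, 62.2]
ee_rot: [-179.9, -0.7, 2.0]
force: [4.5, -0.8, 10.5]
gripper_width: 0.6
```

Request:
{"fn": "servo_tool", "kwargs": {
  "plan": [
    [[0, 0, 0.8, 0, 0, 0, 0], [0, 0, 1.5, 0, 0, 0, 0], [0, 0, 1.5, 0, 0, 0, 0]]
  ]
}}

```text
time_s: 6.85
ee_pos: [582.4, 164.0, 62.1]
ee_rot: [-179.9, -0.7, 2.0]
force: [0.4, -1.5, 20.3]
gripper_width: 0.9
```

Request:
{"fn": "servo_tool", "kwargs": {
  "plan": [
    [[-2, 0, 0.2, 0, 0, 0, 0], [-4, 0, 0.5, 0, 0, 0, 0], [-6, 0, 0.8, 0, 0, 0, 0]]
  ]
}}

```text
time_s: 7.15
ee_pos: [579.6, 163.9, 62.2]
ee_rot: [-179.9, -1.1, 2.0]
force: [7.3, -2.5, 20.7]
gripper_width: 0.3
```

Request:
{"fn": "servo_tool", "kwargs": {
  "plan": [
    [[-2, 0, 0.1, 0, 0, 0, 0], [-4, 0, 0.2, 0, 0, 0, 0], [-6, 0, 0.3, 0, 0, 0, 0], [-8, 0, 0.4, 0, 0, 0, 0]]
  ]
}}

```text
time_s: 7.55
ee_pos: [572.1, 163.7, 62.2]
ee_rot: [-179.9, -1.2, 2.0]
force: [7.0, -2.5, 22.3]
gripper_width: 0.5
```

```bash
cat > chk.py <<'E'
from h import *
import sys
f=save('wrist'); cv2.imwrite(f'pics/{sys.argv[1]}.png',f['color'][:,:,::-1])
t=save('top'); cv2.imwrite(f'pics/{sys.argv[1]}t.png',cv2.resize(t['color'][190:340,200:320,::-1],None,fx=4,fy=4))
print(f['state']['ee_pos'],f['state']['force'])
E
python3 chk.py w3
```

```text
[572.08820047 163.71248269  62.2194494 ] [ 6.99269277 -2.50720089 22.27619697]
```

View pics/w3.png

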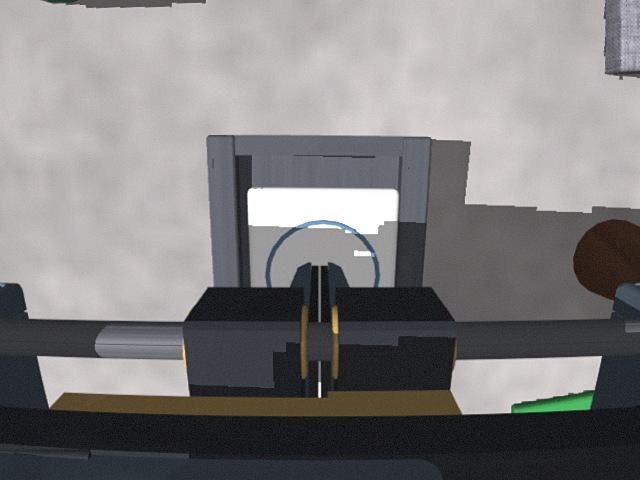

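View pics/w3t.png

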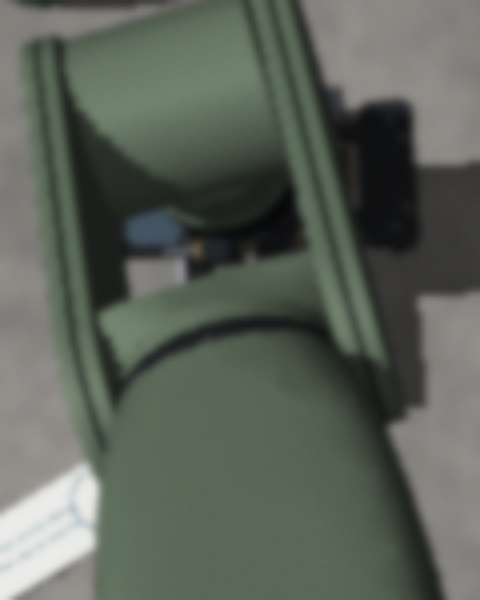

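The wrist view shows the rest's far edge at row 188 and the stop at row ~155, so a gap has opened. The rest moves with the fingertip.

Request:
{"fn": "servo_tool", "kwargs": {
  "plan": [
    [[-2, 0, 0, 0, 0, 0, 0], [-4, 0, 0, 0, 0, 0, 0], [-6, 0, 0, 0, 0, 0, 0], [-8, 0, 0, 0, 0, 0, 0], [-10, 0, 0, 0, 0, 0, 0]]
  ]
}}

```text
time_s: 8.15
ee_pos: [562.2, 163.5, 62.2]
ee_rot: [-179.9, -1.2, 2.0]
force: [5.8, -2.4, 23.0]
gripper_width: 0.3
```

```bash
python3 - <<'E'
from h import *
f=load('wrist'); print(onplane(f,[(322,188)],62.2)); f=save('wrist'); c=f['color'][:,320].astype(int).sum(1); print(f['state']['force'],[ (r,c[r]) for r in range(150,260,6)])
g=f['color'][:,330].astype(int).sum(1)
r=next(r for r in range(150,260) if g[r]>500); print(r,onplane(f,[(330,r)],62.2))
E
```

```text
[[621.62230056 164.37211963  62.2       ]]
[ 5.82932797 -2.3671474  22.96533113] [(150, np.int64(341)), (156, np.int64(352)), (162, np.int64(344)), (168, np.int64(349)), (174, np.int64(342)), (180, np.int64(329)), (186, np.int64(332)), (192, np.int64(762)), (198, np.int64(765)), (204, np.int64(765)), (210, np.int64(765)), (216, np.int64(765)), (222, np.int64(508)), (228, np.int64(536)), (234, np.int64(479)), (240, np.int64(481)), (246, np.int64(481)), (252, np.int64(485)), (258, np.int64(476))]
188 [[611.87072045 160.80675961  62.2       ]]
```

Request:
{"fn": "servo_tool", "kwargs": {
  "plan": [
    [[-2, 0, -0.2, 0, 0, 0, 0], [-4, 0, -0.4, 0, 0, 0, 0], [-6, 0, -0.5, 0, 0, 0, 0], [-8, 0, -0.6, 0, 0, 0, 0], [-10, 0, -0.6, 0, 0, 0, 0], [-12, 0, -0.7, 0, 0, 0, 0], [-14, 0, -0.7, 0, 0, 0, 0]]
  ]
}}

```text
time_s: 8.9
ee_pos: [547.6, 163.1, 62.2]
ee_rot: [-179.9, -1.1, 2.0]
force: [5.9, -2.5, 20.4]
gripper_width: 0.4
```

Request:
{"fn": "servo_tool", "kwargs": {
  "plan": [
    [[-2, 0, -0.1, 0, 0, 0, 0], [-4, 0, -0.1, 0, 0, 0, 0], [-6, 0, -0.2, 0, 0, 0, 0], [-8, 0, -0.2, 0, 0, 0, 0], [-10, 0, -0.2, 0, 0, 0, 0], [-12, 0, -0.3, 0, 0, 0, 0], [-14, 0, -0.3, 0, 0, 0, 0], [-16, 0, -0.3, 0, 0, 0, 0]]
  ]
}}

```text
time_s: 9.7
ee_pos: [531.4, 162.6, 62.2]
ee_rot: [-179.9, -1.1, 2.0]
force: [5.6, -2.1, 19.2]
gripper_width: 0.6
```

```bash
python3 - <<'E'
from h import *
f=save('wrist'); cv2.imwrite('pics/w4.png',f['color'][:,:,::-1]); print(f['state']['force'],f['state']['ee_pos'])
for u in (265,300,330,360,380):
  g=f['color'][:,u].astype(int).sum(1)
  r=next(r for r in range(140,260) if g[r]>500); print(r,onplane(f,[(u,r)],62.2))
E
```

```text
[ 5.61751187 -2.14922308 19.18578956] [531.44181522 162.59944606  62.17175999]
188 [[580.1811431  186.86519529  62.2       ]]
188 [[580.67108714 172.35734821  62.2       ]]
188 [[581.11058731 159.95421566  62.2       ]]
188 [[581.56923492 147.54776259  62.2       ]]
189 [[581.47238024 139.23175021  62.2       ]]
```

View pics/w4.png

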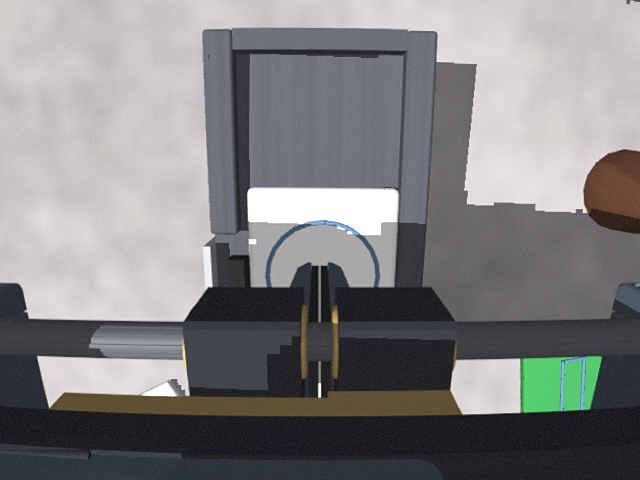

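The rest's far edge is at x ≈ 581 (row 188), still square. 24 mm more to go.

Request:
{"fn": "servo_tool", "kwargs": {
  "plan": [
    [[-2, 0, 0, 0, 0, 0, 0], [-4, 0, 0, 0, 0, 0, 0], [-6, 0, 0, 0, 0, 0, 0], [-8, 0, 0, 0, 0, 0, 0], [-10, 0, 0, 0, 0, 0, 0], [-12, 0, 0, 0, 0, 0, 0]]
  ]
}}

```text
time_s: 10.35
ee_pos: [519.6, 162.3, 62.2]
ee_rot: [-179.8, -1.1, 2.0]
force: [6.3, -2.1, 20.0]
gripper_width: 0.3
```

Request:
{"fn": "servo_tool", "kwargs": {
  "plan": [
    [[-2, 0, 0, 0, 0, 0, 0], [-4, 0, 0, 0, 0, 0, 0], [-6, 0, 0, 0, 0, 0, 0], [-8, 0, 0, 0, 0, 0, 0], [-10, 0, 0, 0, 0, 0, 0], [-12, 0, 0, 0, 0, 0, 0]]
  ]
}}

```text
time_s: 10.95
ee_pos: [507.8, 162.1, 62.2]
ee_rot: [-179.8, -1.1, 2.0]
force: [6.8, -2.4, 19.9]
gripper_width: 0.6
```

```bash
python3 - <<'E'
from h import *
f=save('wrist'); cv2.imwrite('pics/w5.png',f['color'][:,:,::-1]); print(f['state']['force'],f['state']['ee_pos'])
for u in (265,300,330,360,380):
  g=f['color'][:,u].astype(int).sum(1)
  r=next(r for r in range(140,260) if g[r]>500); print(r,onplane(f,[(u,r)],62.2))
E
```

```text
[ 6.82463896 -2.41384033 19.87814816] [507.78364408 162.05154441  62.17958078]
187 [[556.93399778 186.32339381  62.2       ]]
188 [[557.00914764 171.80816245  62.2       ]]
188 [[557.44862039 159.40222682  62.2       ]]
188 [[557.90720954 146.99389758  62.2       ]]
189 [[557.81026614 138.67720852  62.2       ]]
```

Request:
{"fn": "servo_tool", "kwargs": {
  "plan": [
    [[3, 0, -1, 0, 0, 0, 0], [6, 0, -3, 0, 0, 0, 0], [6, 0, -8, 0, 0, 0, 0], [6, 0, -25, 0, 0, 0, 0], [0, 0, -60, 0, 0, 0, 1], [-20, 0, -100, 0, 0, 0, 1], [-50, 0, -140, 0, 0, 0, 1], [-80, 0, -170, 0, 0, 0, 1], [-98, 0, -185, 0, 0, 0, 1], [-100, 0, -190, 0, 0, 0, 1], [-100, 0, -190, 0, 0, 0, 1], [-100, 0, -190, 0, 0, 0, 1]]
  ]
}}

```text
time_s: 12.2
ee_pos: [400.1, 157.1, 245.9]
ee_rot: [180.0, 0.1, 2.0]
force: [0.1, -0.5, 0.3]
gripper_width: 61.8
```

```bash
python3 - <<'E'
from h import *
f=save('wrist'); cv2.imwrite('pics/w6.png',f['color'][:,:,::-1]); print(f['state'])
hsv=cv2.cvtColor(f['color'],cv2.COLOR_RGB2HSV)
m=((hsv[...,2]>200)&(hsv[...,1]<40)).astype(np.uint8)
n,l,s,c=cv2.connectedComponentsWithStats(m)
for i in range(1,n):
  if s[i,4]>800: print(s[i],c[i])
E
```

```text
{'time_s': 12.2, 'qpos': array([ 1.99190302e+01,  3.88054740e+00,  1.03584897e+02, -1.84433032e-02,
        7.26268151e+01,  1.07938821e+02]), 'qvel': array([-0.15807692,  0.76887974,  0.17015812,  0.12081392,  0.24017293,
       -0.03327701]), 'effort': array([ 1.25511750e-01, -2.84202933e+01, -2.36677659e+01,  1.51543063e-02,
       -6.24313904e-02, -1.04532548e-03]), 'ee_pos': array([400.13175671, 157.11809117, 245.88896794]), 'ee_rot': array([1.79954846e+02, 8.23563677e-02, 1.98569755e+00]), 'force': array([ 0.14725724, -0.49326819,  0.26866003]), 'torque': array([ 0.05350131,  0.03113226, -0.01165442]), 'gripper_width': 61.7769862798884}
[ 280   24   79  196 9448] [317.68617697 127.9385055 ]
[ 292   43   56   59 2608] [319.43443252  72.17714724]
[ 312  104   15  104 1447] [318.90186593 155.93642018]
[ 127  154  115   90 3609] [178.71848157 202.11637573]
[193 170  32  33 815] [208.44907975 186.04417178]
```

View pics/w6.png

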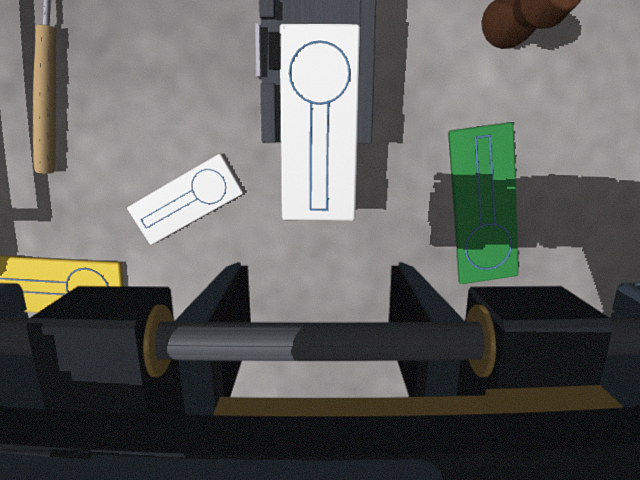

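The rest now projects beyond the mouth (row ~143) down to row 219 and lies flat. I'll measure it.

```bash
cat > rest.py <<'E'
from h import *
def rest(f,z,seed):
    hsv=cv2.cvtColor(f['color'],cv2.COLOR_RGB2HSV)
    m=((hsv[...,2]>200)&(hsv[...,1]<40)).astype(np.uint8)
    m=cv2.morphologyEx(m,cv2.MORPH_CLOSE,np.ones((5,5)))
    l=cv2.connectedComponents(m)[1]; m=(l==l[seed[1],seed[0]]).astype(np.uint8)
    ys,xs=np.nonzero(cv2.erode(m,np.ones((7,7)))); P=depthpt(f,np.c_[xs,ys]); zz=np.median(P[:,2])
    A=np.c_[P[:,:2]-P[:,:2].mean(0),np.ones(len(P))]; print('z',zz,'plane',np.linalg.lstsq(A,P[:,2],rcond=None)[0])
    ct=max(cv2.findContours(m,0,2)[0],key=cv2.contourArea).reshape(-1,2)
    W=onplane(f,ct,z if z else zz)[:,:2]; r=cv2.minAreaRect(W.astype(np.float32)); print(r, cv2.boxPoints(r).round(1).tolist())
E
python3 - <<'E'
from rest import *
f=load('wrist'); rest(f,62.2,(300,200))
for u in (270,368): print(onplane(f,[(u,143)],62))
for u in (300,320,340): print(depthpt(f,[(u,215)]),depthpt(f,[(u,30)]))
E
```

```text
z 62.25721392977877 plane [-5.82909844e-03 -4.93379846e-03  6.36673108e+01]
((477.1039123535156, 160.91387939453125), (158.1301727294922, 62.21500015258789), 1.4709933996200562) [[397.29998779296875, 190.0], [398.8999938964844, 127.80000305175781], [556.9000244140625, 131.8000030517578], [555.2999877929688, 194.0]]
[[461.65394983 200.48418456  62.        ]]
[[464.44918068 118.7969619   62.        ]]
[[401.56772164 173.96300388  63.35208202]] [[550.80091208 177.67615272  62.53155578]]
[[401.81748048 156.67828878  61.64329637]] [[551.28888331 161.85709351  62.62444466]]
[[402.38648472 139.31544299  61.47969719]] [[552.04469043 146.01433148  61.81037629]]
```

Request:
{"fn": "servo_tool", "kwargs": {
  "plan": [
    [[10, 0, 15, 0, 0, 0, 1], [30, 0, 50, 0, 0, 0, 1], [40, -1, 90, 0, 0, 0, 1], [40, -1, 125, 0, 0, 0, 1], [40, -1, 148, 0, 0, 0, 1], [40, -1, 158, 0, 0, 0, 1], [40, -1, 160, 0, 0, 0, 1], [40, -1, 160, 0, 0, 0, 1], [40, -1, 160, 0, 0, 0, 1], [40, -1, 160, 0, 0, 0, 1]]
  ]
}}

```text
time_s: 13.25
ee_pos: [440.6, 159.9, 88.1]
ee_rot: [-180.0, -0.1, 2.0]
force: [0.4, -0.4, 0.1]
gripper_width: 91.5
```

Request:
{"fn": "servo_tool", "kwargs": {
  "plan": [
    [[0, 0, 5, 0, 0, 0, 1], [0, 0, 15, 0, 0, 0, 1], [0, 0, 27, 0, 0, 0, 1], [0, 0, 37, 0, 0, 0, 1], [0, 0, 43, 0, 0, 0, 1], [0, 0, 46, 0, 0, 0, 1], [0, 0, 46, 0, 0, 0, 1], [0, 0, 46, 0, 0, 0, 1]]
  ]
}}

```text
time_s: 14.05
ee_pos: [440.0, 159.7, 41.2]
ee_rot: [-180.0, -0.0, 2.0]
force: [-1.0, -0.9, -0.7]
gripper_width: 91.8
```

```bash
python3 - <<'E'
from h import *
f=save('wrist'); cv2.imwrite('pics/w7.png',f['color'][:,:,::-1]); print(f['state']['ee_pos'],f['state']['force'])
E
```

```text
[440.02577564 159.71643913  41.20409548] [-0.96087067 -0.94486121 -0.74382391]
```

View pics/w7.png

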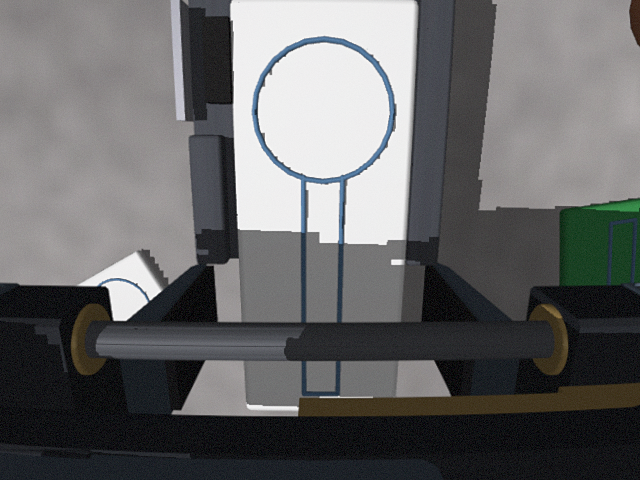

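The fingers straddle the overhanging part just before the mouth. Now to pinch it.

Request:
{"fn": "servo_tool", "kwargs": {
  "plan": [
    [[0, 0, 0, 0, 0, 0, 0.7], [0, 0, 0, 0, 0, 0, 0.66], [0, 0, 0, 0, 0, 0, 0.6], [0, 0, 0, 0, 0, 0, 0.5], [0, 0, 0, 0, 0, 0, 0.4], [0, 0, 0, 0, 0, 0, 0.4], [0, 0, 0, 0, 0, 0, 0.4]]
  ],
  "squeeze": 30
}}

```text
time_s: 14.8
ee_pos: [439.7, 159.3, 41.1]
ee_rot: [180.0, 0.0, 2.0]
force: [-0.1, -2.7, 2.2]
gripper_width: 63.7
```

Request:
{"fn": "servo_tool", "kwargs": {
  "plan": [
    [[-1, 0, -0.3, 0, 0, 0, 0.4], [-3, 0, -0.5, 0, 0, 0, 0.4], [-6, 0, -0.5, 0, 0, 0, 0.4], [-9, 0, -0.5, 0, 0, 0, 0.4], [-12, 0, -0.5, 0, 0, 0, 0.4]]
  ]
}}

```text
time_s: 15.3
ee_pos: [427.4, 159.1, 41.4]
ee_rot: [180.0, 0.0, 2.0]
force: [2.2, -3.8, -1.3]
gripper_width: 64.0
```

```bash
python3 - <<'E'
from rest import *
f=save('wrist'); cv2.imwrite('pics/w8.png',f['color'][:,:,::-1]); print(f['state']['ee_pos'],f['state']['force'],f['state']['gripper_width'])
rest(f,62.2,(240,150))
E
```

```text
[427.37359419 159.1094618   41.42562815] [ 2.20984963 -3.77356836 -1.30714627] 64.03612258058405
z 62.257244079593676 plane [-1.06472363e-02  1.63473858e-03  6.27371463e+01]
((501.6455383300781, 161.36439514160156), (83.5548095703125, 61.7680549621582), 1.2147071361541748) [[459.20001220703125, 191.39999389648438], [460.5, 129.60000610351562], [544.0999755859375, 131.39999389648438], [542.7999877929688, 193.10000610351562]]
```

View pics/w8.png

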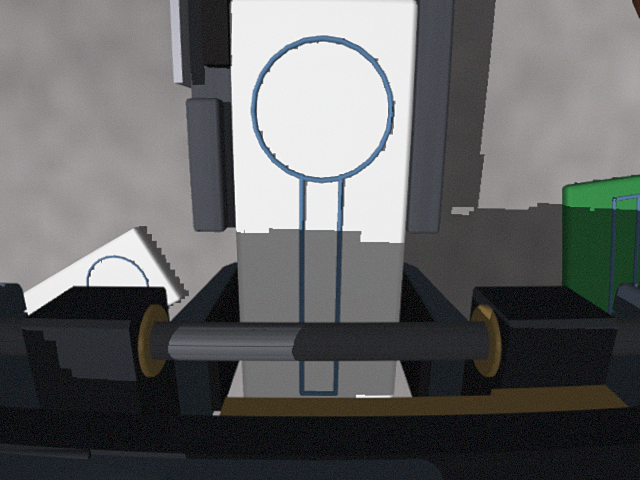

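The slab moves with the gripper, with its pattern at the same pixels as before. I'll pull it past the clip, then lift.

Request:
{"fn": "servo_tool", "kwargs": {
  "plan": [
    [[-3, 0, 0, 0, 0, 0, 0.4], [-7, 0, 0, 0, 0, 0, 0.4], [-12, 0, 0, 0, 0, 0, 0.4], [-17, 0, 0, 0, 0, 0, 0.4], [-22, 0, 0, 0, 0, 0, 0.4], [-27, 0, 0, 0, 0, 0, 0.4], [-32, 0, 0, 0, 0, 0, 0.4], [-37, 0, 0, 0, 0, 0, 0.4], [-40, 0, 0, 0, 0, 0, 0.4], [-42, 0, 0, 0, 0, 0, 0.4], [-42, 0, 0, 0, 0, 0, 0.4]]
  ]
}}

```text
time_s: 16.45
ee_pos: [385.4, 157.7, 41.5]
ee_rot: [180.0, 0.0, 2.0]
force: [0.0, -0.3, -1.7]
gripper_width: 63.6
```

Request:
{"fn": "servo_tool", "kwargs": {
  "plan": [
    [[0, 0, -1, 0, 0, 0, 0.4], [0, 0, -4, 0, 0, 0, 0.4], [0, 0, -9, 0, 0, 0, 0.4], [0, 0, -16, 0, 0, 0, 0.4], [0, 0, -24, 0, 0, 0, 0.4], [0, 0, -30, 0, 0, 0, 0.4], [0, 0, -30, 0, 0, 0, 0.4]]
  ]
}}

```text
time_s: 17.15
ee_pos: [386.6, 158.0, 72.6]
ee_rot: [-180.0, -0.1, 2.0]
force: [-0.0, -0.3, -1.3]
gripper_width: 63.8
```

```bash
python3 - <<'E'
from rest import *
f=save('wrist'); cv2.imwrite('pics/w9.png',f['color'][:,:,::-1]); s=f['state'];print(s['ee_pos'],s['force'],s['torque'],s['gripper_width'])
rest(f,s['ee_pos'][2]+21.,(240,150))
E
```

```text
[386.57674059 158.01100178  72.62550184] [-0.04047815 -0.30185654 -1.33428903] [ 0.02542486  0.11175547 -0.0334825 ] 63.83476172463757
z 93.61408474578826 plane [-9.83489891e-03  2.08041313e-03  9.41763290e+01]
((460.7001037597656, 160.43714904785156), (83.58911895751953, 61.73911666870117), 1.395434856414795) [[418.20001220703125, 190.3000030517578], [419.70001220703125, 128.60000610351562], [503.20001220703125, 130.60000610351562], [501.70001220703125, 192.3000030517578]]
```

View pics/w9.png

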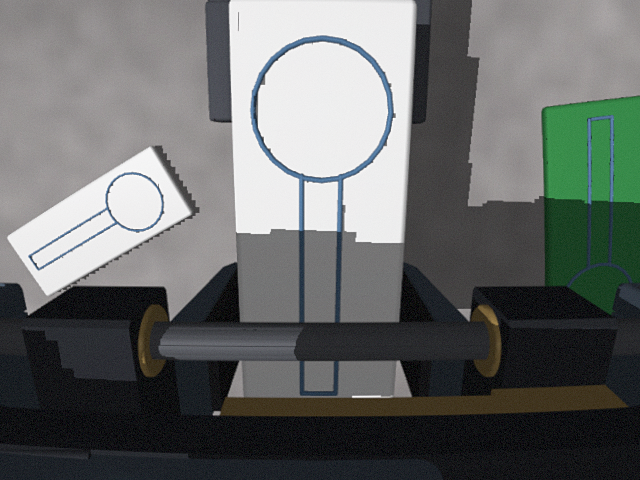

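Request:
{"fn": "servo_tool", "kwargs": {
  "plan": [
    [[0, 0, -8, 0, 0, 0, 0.4], [0, 0, -25, 0, 0, 0, 0.4], [0, 2, -50, 0, 0, 0, 0.4], [3, 10, -75, 0, 0, 0, 0.4], [10, 28, -95, 0, 0, 0, 0.4], [20, 52, -100, 0, 0, -0.01, 0.4], [32, 80, -100, 0, 0, -0.02, 0.4], [45, 110, -100, 0, 0, -0.03, 0.4], [58, 140, -100, 0, 0, -0.04, 0.4], [71, 170, -100, 0, 0, -0.05, 0.4], [84, 200, -100, 0, 0, -0.06, 0.4], [97, 230, -100, 0, 0, -0.066, 0.4], [110, 260, -100, 0, 0, -0.066, 0.4], [122, 288, -100, 0, 0, -0.066, 0.4], [133, 315, -100, 0, 0, -0.066, 0.4], [142, 337, -100, 0, 0, -0.066, 0.4], [148, 351, -100, 0, 0, -0.066, 0.4], [151, 359, -100, 0, 0, -0.066, 0.4], [151, 359, -100, 0, 0, -0.066, 0.4], [151, 359, -100, 0, 0, -0.066, 0.4]]
  ]
}}

```text
time_s: 19.2
ee_pos: [548.6, -195.0, 171.5]
ee_rot: [-180.0, 0.0, 5.8]
force: [-0.7, -0.9, -2.3]
gripper_width: 64.0
```

```bash
python3 - <<'E'
from h import *
f=save('wrist'); s=f['state'];print(s['ee_pos'],s['ee_rot'],s['force'],s['gripper_width'])
t=save('side'); cv2.imwrite('pics/s2.png',t['color'][:,:,::-1]);cv2.imwrite('pics/w10.png',f['color'][:,:,::-1])
E
```

```text
[ 548.63723678 -194.96211146  171.49579064] [-1.79953832e+02  4.35349329e-02  5.79187232e+00] [-0.74491027 -0.86006093 -2.28598859] 63.98722203006764
```

View pics/s2.png

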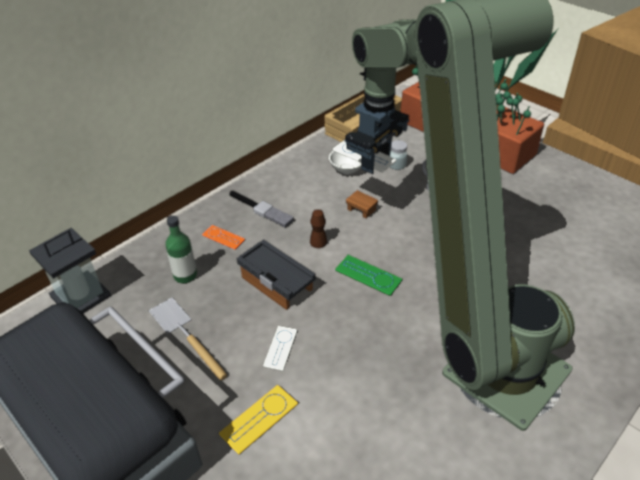

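View pics/w10.png

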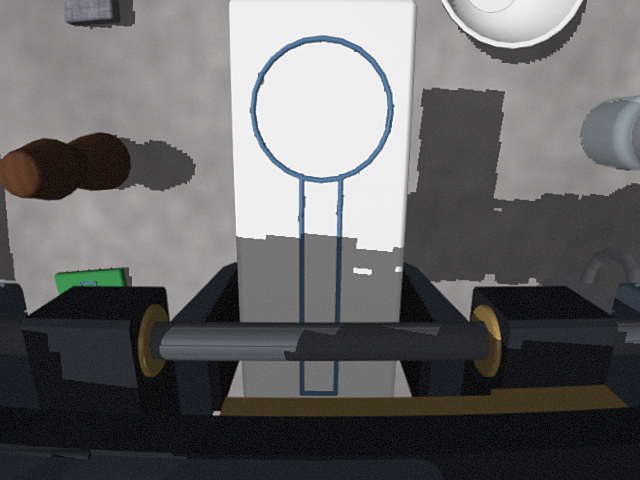

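The slab is still held, at the same pixels as before. I'll descend to just above the riser.

Request:
{"fn": "servo_tool", "kwargs": {
  "plan": [
    [[1.5, 0, 8, 0, 0, 0, 0.4], [1.5, 0, 25, 0, 0, 0, 0.4], [1.5, 0, 45, 0, 0, 0, 0.4], [1.5, 0, 65, 0, 0, 0, 0.4], [1.5, 0, 85, 0, 0, 0, 0.4], [1.5, 0, 103, 0, 0, 0, 0.4], [1.5, 0, 118, 0, 0, 0, 0.4], [1.5, 0, 129, 0, 0, 0, 0.4], [1.5, 0, 135, 0, 0, 0, 0.4], [1.5, 0, 138, 0, 0, 0, 0.4], [1.5, 0, 138, 0, 0, 0, 0.4], [1.5, 0, 138, 0, 0, 0, 0.4]]
  ]
}}

```text
time_s: 20.5
ee_pos: [551.2, -195.8, 34.2]
ee_rot: [180.0, -0.1, 5.8]
force: [-0.5, 0.1, -1.7]
gripper_width: 63.6
```

Request:
{"fn": "servo_tool", "kwargs": {
  "plan": [
    [[0, 0, 0, 0, 0, 0, 0.4]]
  ]
}}

```text
time_s: 20.6
ee_pos: [551.1, -195.8, 34.2]
ee_rot: [180.0, -0.1, 5.8]
force: [0.0, 1.0, -2.4]
gripper_width: 63.7
```

Request:
{"fn": "servo_tool", "kwargs": {
  "plan": [
    [[-0.5, -0.3, 1.5, 0, 0, 0, 0.4], [-1, -0.6, 3, 0, 0, 0, 0.4], [-1, -0.6, 4.5, 0, 0, 0, 0.4], [-1, -0.6, 6, 0, 0, 0, 0.4], [-1, -0.6, 7, 0, 0, 0, 0.4], [-1, -0.6, 7, 0, 0, 0, 0.4]]
  ]
}}

```text
time_s: 21.2
ee_pos: [549.5, -195.1, 26.3]
ee_rot: [-180.0, 0.0, 5.8]
force: [-0.0, -0.8, -2.3]
gripper_width: 64.0
```

Request:
{"fn": "servo_tool", "kwargs": {
  "plan": [
    [[0.3, 0, 0.5, 0, 0, 0, 0.4], [0.5, 0, 1, 0, 0, 0, 0.4], [0.5, 0, 1, 0, 0, 0, 0.4]]
  ]
}}

```text
time_s: 21.5
ee_pos: [550.1, -195.1, 25.5]
ee_rot: [180.0, 0.0, 5.8]
force: [-0.3, -0.1, -2.0]
gripper_width: 63.8
```

Request:
{"fn": "servo_tool", "kwargs": {
  "plan": [
    [[0, 0, 0.3, 0, 0, 0, 0.4], [0, 0, 0.5, 0, 0, 0, 0.4], [0, 0, 0.5, 0, 0, 0, 0.4]]
  ]
}}

```text
time_s: 21.8
ee_pos: [550.1, -195.1, 25.1]
ee_rot: [180.0, -0.0, 5.8]
force: [-0.1, -0.5, -0.3]
gripper_width: 63.8
```

Request:
{"fn": "servo_tool", "kwargs": {
  "plan": [
    [[0, 0, 0.3, 0, 0, 0, 0.4], [0, 0, 0.4, 0, 0, 0, 0.4], [0, 0, 0.4, 0, 0, 0, 0.4]]
  ]
}}

```text
time_s: 22.1
ee_pos: [550.1, -195.1, 24.9]
ee_rot: [180.0, -0.0, 5.8]
force: [-0.9, -0.2, 0.4]
gripper_width: 63.6
```

```bash
python3 - <<'E'
from h import *
f=save('wrist'); s=f['state'];print(s['ee_pos'],s['ee_rot'],s['force'],s['torque'],s['gripper_width'])
cv2.imwrite('pics/w11.png',f['color'][:,:,::-1])
E
```

```text
[ 550.14731128 -195.13839924   24.86007177] [ 1.79988271e+02 -1.22156166e-02  5.77480977e+00] [-0.86923957 -0.16200281  0.40418942] [0.0195688  0.11940454 0.01793262] 63.58218258380904
```

View pics/w11.png

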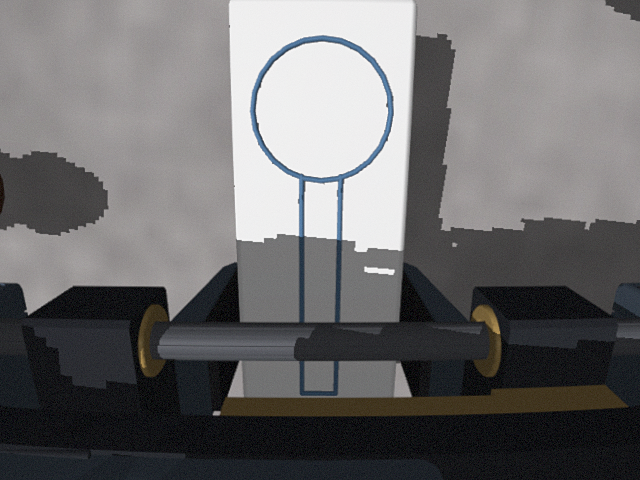

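Touchdown at z 24.9 as computed, with the weight now on the riser. Opening gently.

Request:
{"fn": "servo_tool", "kwargs": {
  "plan": [
    [[0, 0, 0, 0, 0, 0, 0.71], [0, 0, 0, 0, 0, 0, 0.73], [0, 0, 0, 0, 0, 0, 0.78], [0, 0, 0, 0, 0, 0, 0.85], [0, 0, 0, 0, 0, 0, 0.95], [0, 0, 0, 0, 0, 0, 0.95], [0, 0, 0, 0, 0, 0, 0.95]]
  ]
}}

```text
time_s: 22.85
ee_pos: [550.1, -195.1, 24.6]
ee_rot: [180.0, -0.0, 5.8]
force: [-0.5, -0.6, -0.1]
gripper_width: 86.3
```

Request:
{"fn": "servo_tool", "kwargs": {
  "plan": [
    [[0, 0, -3, 0, 0, 0, 0.95], [0, 0, -12, 0, 0, 0, 0.95], [0, 0, -30, 0, 0, 0, 0.95], [0, 0, -60, 0, 0, 0, 0.95], [-5, 0, -100, 0, 0, 0, 0.95], [-15, 0, -140, 0, 0, 0, 0.95], [-25, 0, -180, 0, 0, 0, 0.95], [-35, 0, -215, 0, 0, 0, 0.95], [-40, 0, -240, 0, 0, 0, 0.95], [-40, 0, -255, 0, 0, 0, 0.95], [-40, 0, -260, 0, 0, 0, 0.95], [-40, 0, -260, 0, 0, 0, 0.95], [-40, 0, -260, 0, 0, 0, 0.95]]
  ]
}}

```text
time_s: 24.15
ee_pos: [509.9, -198.9, 283.7]
ee_rot: [-180.0, 0.1, 5.8]
force: [-0.3, -0.5, -0.8]
gripper_width: 86.7
```

```bash
python3 - <<'E'
from rest import *
f=save('wrist'); s=f['state'];print(s['time_s'],s['ee_pos'],s['ee_rot'],s['force'],s['gripper_width'])
cv2.imwrite('pics/w12.png',f['color'][:,:,::-1])
rest(f,None,(300,180)); rest(f,46,(300,180))
t=save('side'); cv2.imwrite('pics/s3.png',cv2.resize(t['color'][130:330,220:470,::-1],None,fx=3,fy=3))
E
```

```text
24.15 [ 509.87740992 -198.86995322  283.73703024] [-1.79956767e+02  8.58928530e-02  5.77973082e+00] [-0.27808042 -0.48008461 -0.78037044] 86.66097621671027
z 45.99683317280386 plane [-6.80216562e-03 -3.84793526e-03  4.76193752e+01]
((587.3367309570312, -191.04205322265625), (158.4791259765625, 62.615196228027344), 4.834507942199707) [[505.70001220703125, -166.5], [511.0, -228.89999389648438], [668.9000244140625, -215.60000610351562], [663.7000122070312, -153.1999969482422]]
z 45.99683317280386 plane [-6.80216562e-03 -3.84793526e-03  4.76193752e+01]
((587.3366088867188, -191.04209899902344), (158.4778594970703, 62.614723205566406), 4.834505558013916) [[505.70001220703125, -166.5], [511.0, -228.89999389648438], [668.9000244140625, -215.60000610351562], [663.7000122070312, -153.1999969482422]]
```

View pics/w12.png

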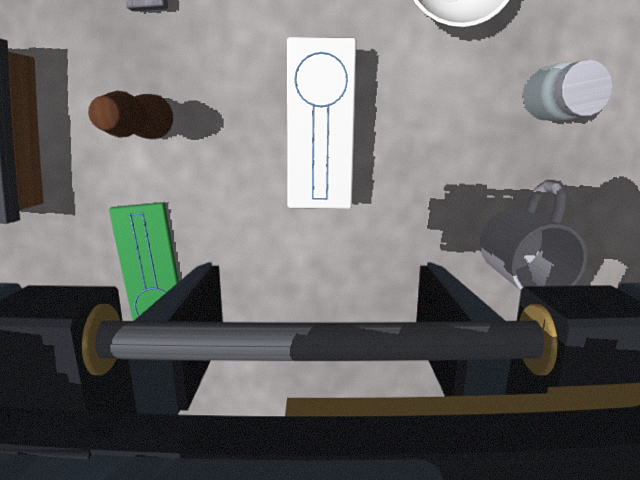

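View pics/s3.png

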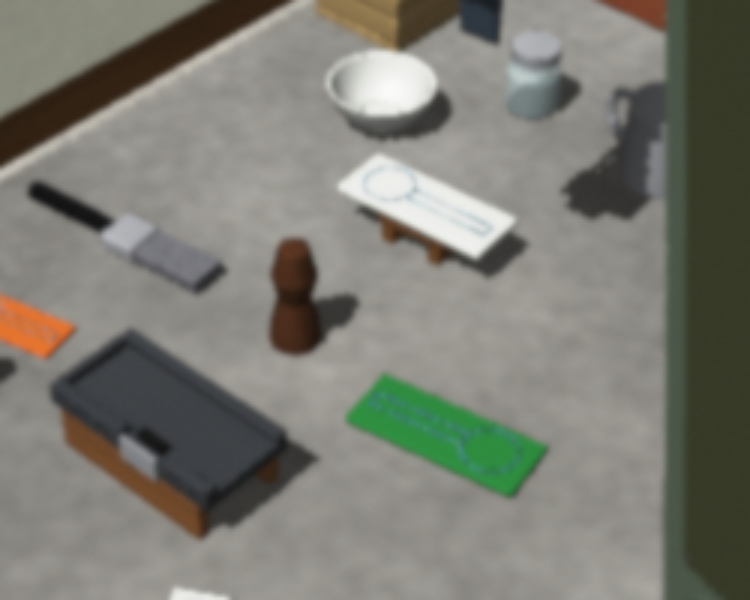

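The rest lies flat on the riser, shown in the wrist view at (288-355,38-208). The other objects have not moved. Handing in.

```bash
python3 -c "
from workcell import *
print(job_done())"
```

```text
the job is handed in; nothing more can be done
None
```

The spoon rest is now on the riser, flat, lengthwise and let go. I handed the job in at about 24 s of the 64 s allowed.

- **Sliding it out:** I pressed with the closed fingertip, mostly at 19–23 N (the highest reading was 23 N). This slid the rest about 75 mm out, leaving about 65 mm overhanging, and it stayed flat.
- **Pinching and lifting:** I gripped its sides at the overhang with 30 N. I then drew it about 54 mm further out to clear the clip before lifting, so the clip would not tilt it.
- **Placing:** It touched down on the riser at the computed height with about 2.5 N on it before I let go.

**Last checks:**
- **Position:** The rest's centre measured (587.3, -191.0) against the riser's (587.2, -191.4). Its top is at z = 46.0 and flat within about 0.5°.
- **Surroundings:** The gripper was well clear and touching nothing, and the other objects looked unmoved in the wrist and side views.

**One disagreement:** the rest's yaw measured about 4.8° against about 5.8° for the riser. I took the 1° as measurement bias, because the same fit had also read about 0.5° below the tool's yaw while the rest was gripped. I did not correct it.

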